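Hang the drained cassette basket

TASK

Lift the steel cassette basket out of the white rinse trough, stand it upright on the grey drip mat and let go of it, then take it again and hang it by its handle on the hook of the stand, so that it hangs there freely. Keep the basket upright all the way, and do not shift or knock over the other things on the bench.

Things in the scene. Friction and masses are not known exactly. Their poses are not given: they have to be found in the camera images.
- handle_top (a point): Handle of the cassette basket: centre of its top bar, on the bar's axis, 112 mm above the basket's underside. Rigid hoop of flat steel, 10 wide (x), over the basket's middle in its y-z plane; top bar along y, 44 long, 7 thick. In the trough the bar stands 8 above the rim and only it can be gripped (closing along x), as the legs have 9 to the walls; fingers there block the opening for the hook.
- handle_legs (a point): Mid-point between the handle's two upright legs, 87 mm above the basket's underside, basket axes. Legs 10 (x) x 5 (y), 44 over their outsides, from the rim (48 up) to the top bar. The opening between them is 34 wide and 60 high (48 to 108 up) and passes through along x. Once the basket stands in the open it can be gripped by the outsides of the legs, which keeps the opening free.
- basket_centre (a point): Centre of the loose cassette basket's box, 24 mm above its underside, 88 below handle_top; z up. Steel wire box 80 (x) x 46 (y) x 48 (z), about 0.25 kg, four tissue cassettes fixed in it.
- trough: White plastic rinse trough, deep and narrow, open at the top, fixed. Outside 110 (x) x 72 (y) x 108 (z) mm, a small lip to 120 x 82 at the rim, walls and floor 4 thick. Origin at the centre of its underside on the bench, z up. The basket stands in it, lengthwise, with up to 10 of play.
- drip_mat: Flat grey ribbed drip mat, 150 (x) x 120 (y) x 5 mm thick, fixed. Origin at the centre of its underside on the bench; z up.
- hook_stand: Fixed stand with one hook; origin on the bench below the hook's seat, z up. Base plate x -40 to 115 mm, 100 wide, 10 high; 8 mm post at x = 90, bent forward into a level 8 mm round arm along -x, axis 195 up, from x = 70 to -10, then turned up to its tip at x = -24, top 217 up, the stand's highest point. Handles go on from the -x side, over the tip along +x, then down on to the arm.
- hook_seat (a point): Top of the hook's level arm near its tip, where the handle shall rest: at x = 0, y = 0, 199 mm above the bench; axes of hook_stand. When the handle rests there, handle_top (on the bar's axis) is about 3.5 mm above this point.
- wash_bottle: Bystander, loose, to be left where it is: white squeeze wash bottle with a red cap, 67 x 81 x 176 mm. Origin at the centre of its underside.
- forceps: Bystander, loose, to be left where it is: thin steel forceps lying flat, 112 long, 15 wide, 9 high mm. Origin at the centre of its underside.

How it is judged:
By the outcome, as a careful person would: the job done as asked, in the order asked, and still so for the second after the job is handed in, with the robot touching nothing.
It also fails if it takes over 69 s, if anything falls off the work surface, if the arm or the gripper's body presses on something with over 40 N, if the wrist force passes 120 N, or if a joint passes its speed limit or range.

ROBOT

A 7-joint arm with a two-finger parallel gripper is mounted at the origin on a cart in front of the work surface, level with it; the furniture and walls round the work are solid. World frame = base frame: x ahead of the robot, y to its left, z up, the work surface at z = 0. Lengths are in m, angles in rad, forces in N, time in s.
With the tool pointing down it reaches from about 0.35 to 0.9 m from the base axis. Payload 8.1 kg.
Tool frame: the origin (TCP) lies at the centre of the arm's flange, where the gripper is bolted on; the fingertips stand 178 mm ahead of it and the grasp point (between the pads) lies 159 mm ahead of it; z points along the fingers, y is the direction in which the jaws open and shut (so a half turn about z gives the same grasp; the last joint's range is limited). The gripper opens to 92 mm and grips with 3 to 60 N. Pads are 19 mm wide; open, the fingers measure 130 mm over their backs; the gripper's body (75 mm by 190 mm) begins 47 mm behind the grasp point.
Start: joints at [-1.429, 0.434, 0.025, 1.573, -0.012, 1.134, -0.075], TCP at [0.152, 0.606, 0.405] pointing down, gripper open.
Joint ranges: [-2.62, 2.62], [-0.44, 2.09], [-1.27, 1.32], [0.08, 2.57], [-1.32, 4.46], [0.12, 2], [-2.74, 2.74]. Speed limits (rad/s): [2.22, 2.22, 3.01, 3.01, 3.14, 3.14, 3.14].

INTERFACE

Orientations are given as a rotation vector (axis times angle).
In Python, from cell import arm gives the robot as it stands. The module is installed in compiled form; this text tells all that it offers.
- The arm moves only by the tool move_arm, never from a script. Its argument "steps" is a list of rows, each a list of 4 numbers: the shift along the tool's x, y, z in mm, then the turn about the tool's z in rad. In form: [[x, y, z, twist], ...]. A call has 1 to 20 rows; each row is the pose to reach, as a shift and turn from the pose commanded when the call began, along the tool's axes at that moment; what a row does not reach only later rows make up. A row lasts 1/8 s, in which the tool goes at most 62.5 mm and 10.7 degrees, less where a joint would pass 70% of its speed; a pose out of reach is approached as far as the arm can. A call with a gripper value outside its range is refused whole. "grip" is the finger opening in mm, from 0 to 91.8, set as the call begins (left out, the last holds). The fingers move at their own pace and stop on an object; "grip_force" is the grip in N (left out, the last holds). Time passes only in rows, so rows that repeat a pose let the fingers close. It gives the time, the measured TCP pose, the force and the opening at its end, in the units of the state.
- arm.observe(): the state, without advancing time (a new reading comes with each control period).
- arm.get_image(name): name is "scene" or "top"; returns the picture (480x640x3 uint8, red, green, blue); there is no depth.
- arm.camera_info(name): a dict with "mtx" (3x3 intrinsics, pixels), "pose" (4x4, takes a point from camera to world coordinates). Camera axes: x right, y down, z forward; pixel columns grow to the right and rows downward; lengths in m; the calibration is good to about 2 mm. A picture is of the moment at which its call begins. camera_info takes no time and is no camera call.
- arm.sign_off(): hands the job in, once; it reports no verdict.
The state is a dict: "clock": time; "joints": joint angles; "dq": joint speeds; "joint_efforts": joint torques, N m; "position": TCP position; "ee_rot": TCP orientation; "force": force on the tool from outside, world axes, zero at the start; "ft_torque": the same for the moment, N m; "width": opening from 0.0 (shut) to 1.0 (fully open).
Only numpy, scipy, OpenCV 4.12 (cv2) and the standard library are available. Lean on these libraries where they do the work, as an engineer would, in place of code of your own. Each camera call takes 0.05 s, during which the arm holds its last target.

## Working session

There is one attempt and no reset: what is moved stays moved. The work goes in short steps, Python scripts to look and compute and a tool call to move; the robot and the scene stay as the last step left them, time stands still between calls to the robot, and variables do not carry over. Pictures are saved under pics/ and viewed, and the job is handed in when it is done.

Besides the shell and the picture viewer there is one more tool, called after "Emit:" by a JSON object that holds its "name" and its "arguments". move_arm: Moves the arm, as the interface text tells. Its arguments: {"type":"object","properties":{"steps":{"type":"array"},"grip":{"type":"number"},"grip_force":{"type":"number"}},"required":["steps"]}

```bash
mkdir -p pics
python3 - <<'E'
from cell import arm
import cv2,numpy as np
for n in("scene","top"):
    cv2.imwrite(f"pics/{n}0.png",arm.get_image(n)[:,:,::-1]); c=arm.camera_info(n); print(n,np.round(c["mtx"],1).tolist(),np.round(c["pose"],4).tolist())
s=arm.observe();print({k:np.round(v,3).tolist() for k,v in s.items()})
E
```

```text
scene [[490.9, 0.0, 323.1], [0.0, 490.9, 233.0], [0.0, 0.0, 1.0]] [[0.6647, -0.4432, 0.6015, 0.1009], [-0.7471, -0.3923, 0.5365, -0.6787], [-0.0018, -0.806, -0.5919, 0.6427], [0.0, 0.0, 0.0, 1.0]]
top [[613.5, 0.0, 329.3], [0.0, 613.5, 234.3], [0.0, 0.0, 1.0]] [[0.01, -0.9994, 0.034, 0.5368], [-0.9999, -0.0097, 0.0094, -0.2337], [-0.0091, -0.034, -0.9994, 1.1176], [0.0, 0.0, 0.0, 1.0]]
{'clock': 0.1, 'joints': [-1.429, 0.435, 0.025, 1.574, -0.012, 1.134, -0.075], 'dq': [-0.001, -0.003, 0.001, -0.003, -0.003, -0.001, -0.001], 'joint_efforts': [0.003, -66.913, 0.988, -31.515, -0.061, 0.038, 0.0], 'position': [0.151, 0.606, 0.404], 'ee_rot': [-0.384, -3.118, 0.002], 'force': [-0.116, 0.494, 0.647], 'ft_torque': [-0.032, 0.013, 0.001], 'width': 0.997}
```

View pics/scene0.png

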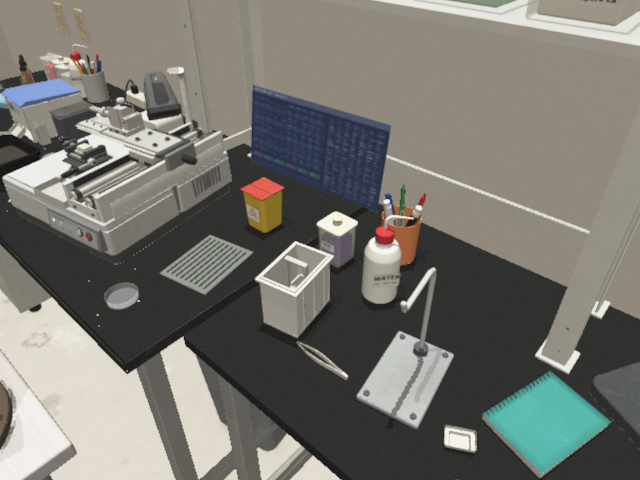

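View pics/top0.png

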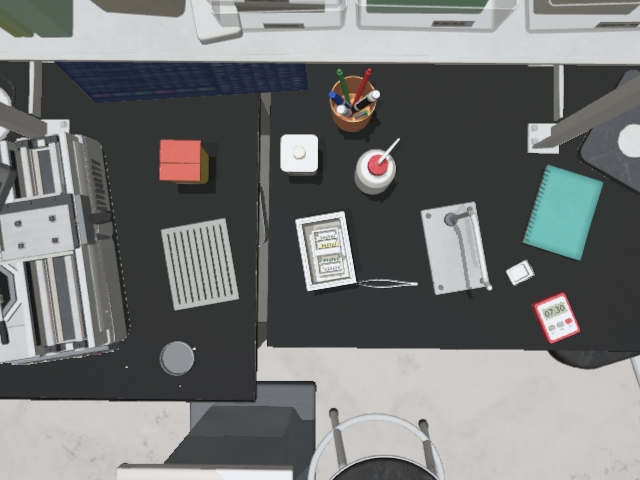

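The scene picture shows the trough at about (297,290), mat (207,262), stand (410,370), bottle (381,270) and forceps (322,360). The top picture shows the trough at (327,250), mat (200,264), stand (455,248) and forceps (388,283). I'll zoom in.

Run:
```python
import cv2
a=cv2.imread("pics/top0.png");b=cv2.imread("pics/scene0.png")
cv2.imwrite("pics/z_tr.png",cv2.resize(a[200:300,285:365],None,fx=6,fy=6,interpolation=cv2.INTER_CUBIC))
cv2.imwrite("pics/z_hk.png",cv2.resize(a[190:305,410:510],None,fx=5,fy=5,interpolation=cv2.INTER_CUBIC))
cv2.imwrite("pics/z_str.png",cv2.resize(b[235:340,245:345],None,fx=5,fy=5,interpolation=cv2.INTER_CUBIC))
cv2.imwrite("pics/z_shk.png",cv2.resize(b[260:430,350:460],None,fx=3.5,fy=3.5,interpolation=cv2.INTER_CUBIC))
```

```text
(no output)
```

View pics/z_tr.png

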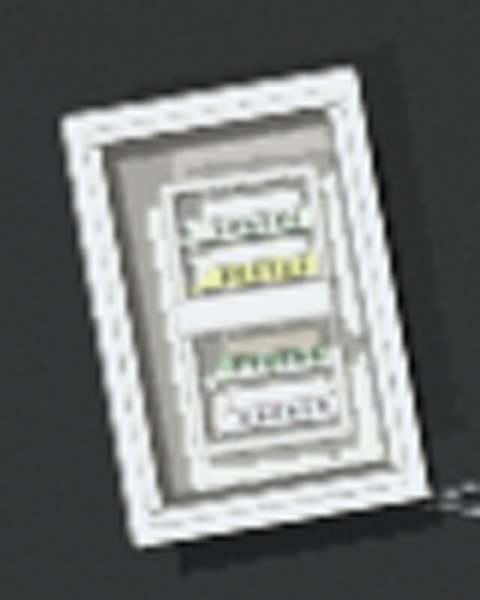

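View pics/z_hk.png

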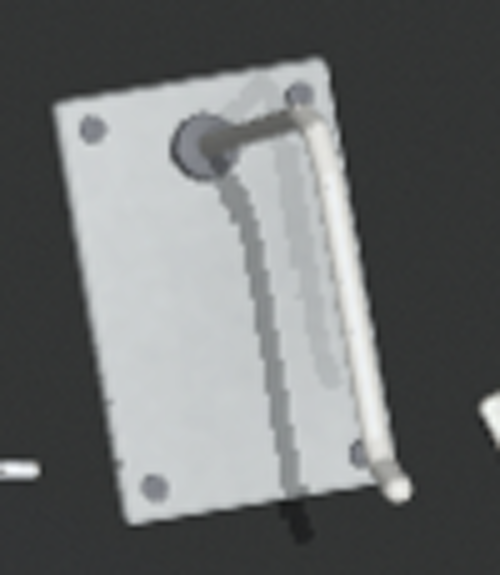

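View pics/z_str.png

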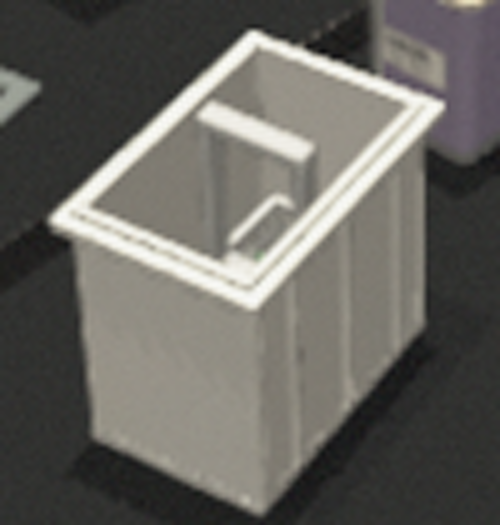

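View pics/z_shk.png

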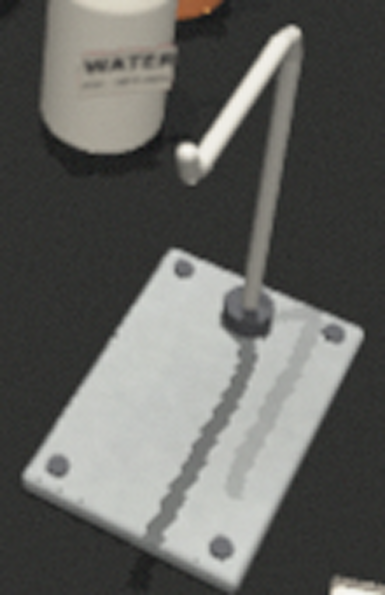

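```bash
cat > h.py <<'E'
from cell import arm
import cv2,numpy as np
def ray(n,u,v):
    c=arm.camera_info(n);K=np.array(c["mtx"]);T=np.array(c["pose"])
    d=T[:3,:3]@np.linalg.solve(K,[u,v,1.]);return T[:3,3],d
def onz(n,u,v,z):
    o,d=ray(n,u,v);return o+d*(z-o[2])/d[2]
def tri(p,q):
    o1,d1=ray("top",*p);o2,d2=ray("scene",*q)
    s=np.linalg.lstsq(np.c_[d1,-d2],o2-o1,rcond=None)[0]
    a=o1+s[0]*d1;b=o2+s[1]*d2;return (a+b)/2,np.linalg.norm(a-b)
def proj(n,P):
    c=arm.camera_info(n);K=np.array(c["mtx"]);T=np.array(c["pose"])
    p=K@(T[:3,:3].T@(np.asarray(P)-T[:3,3]));return p[:2]/p[2]
def rect(n,mask,z):
    cs,_=cv2.findContours(mask,cv2.RETR_EXTERNAL,cv2.CHAIN_APPROX_NONE)
    c=max(cs,key=cv2.contourArea)[:,0,:]
    P=np.array([onz(n,u,v,z)[:2] for u,v in c],np.float32)
    (cx,cy),(w,h),a=cv2.minAreaRect(P*1000);return (cx,cy),(w,h),a
E
python3 - <<'E'
from h import *
a=cv2.imread("pics/top0.png").astype(int);g=a.min(2)
def m(r0,r1,c0,c1,t):
    k=np.zeros(g.shape,np.uint8);k[r0:r1,c0:c1]=(g[r0:r1,c0:c1]>t)*255;return k
print("rim",rect("top",m(205,298,288,358,120),.108))
print("mat",rect("top",m(210,315,155,245,100),.005))
print("base",rect("top",m(195,300,412,485,110),.010))
# bar
k=g[200:300,285:365]>225
print("bar ctr est")
Z=lambda u,v:(u/6+285-.42,v/6+200-.42)
for u,v in((178,312),(329,298),(255,306)): print(onz("top",*Z(u,v),.1195).round(4))
S=lambda u,v:(u/5+245-.4,v/5+235-.4)
# bar ends: scene top-face
print("tri bar", tri(Z(255,306),S(256,130)))
sub=g[240:262,308:345]
for r in sub[4:20,:]: print(' '.join('%3d'%x for x in r))
# hook tip
H=lambda u,v:(u/5+410-.4,v/5+190-.4)
SH=lambda u,v:(u/3.5+350-.36,v/3.5+260-.36)
print("tip",tri(H(398,487),SH(188,155)),"bend",tri(H(312,120),SH(290,40)))
t=onz("top",*H(398,487),.213);b=onz("top",*H(375,462),.199);e=onz("top",*H(318,140),.199);print(t,b,e)
d=e-b;print("yaw",np.degrees(np.arctan2(d[1],d[0])))
E
```

```text
rim ((544.3114624023438, -217.63259887695312), (120.44573974609375, 82.82200622558594), 10.375228881835938)
mat ((518.9417724609375, 12.184677124023438), (150.06417846679688, 120.31353759765625), 10.823527336120605)
base ((552.4859008789062, -449.2608947753906), (155.07327270507812, 99.84325408935547), 9.901116371154785)
bar ctr est
[ 0.5423 -0.2001  0.1195]
[ 0.5465 -0.241   0.1195]
[ 0.5441 -0.221   0.1195]
tri bar (array([ 0.54436073, -0.22118546,  0.11894466]), np.float64(0.0006546027679542814))
162 161 185 229 231 214 227 159 130 184 234 230 215 175 159 150 149 133 173 122 144 145 111 171 116 138 166 106 165 182 192 212 180 237 229 179 174
159 162 162 190 233 219 229 181 124 184 229 203 194 167 104 140 116 113 167 108 141 168 123 167 115 132 159 139 177 183 191 212 170 229 233 205 165
148 161 162 190 232 217 228 204 137 180 222 185 179 168 100 146 144 121 162 139 146 171 153 150 117 120 124 138 162 170 181 192 140 190 237 224 171
139 162 161 190 237 235 222 204 138 167 191 168 170 166 143 184 152 130 117 122 138 162 168 171 169 181 193 206 221 230 231 218 142 190 237 226 183
136
[... 1385 characters left out ...]
170 186 185 183 182 183 185 186 183 178 176 177 178 186 190 166 140 145 183 180 159 161 162
 93 108 148 162 161 190 231 213 226 148 132 153 152 157 170 180 177 175 177 178 186 187 171 145 128 138 136 171 177 124 169 184 221 221 145 161 169
 93 103 138 161 162 190 229 203 229 184 137 152 152 159 174 157 131 125 136 133 170 152 141 141 118 167 113 129 178 127 157 197 221 225 142 162 190
tip (array([ 0.49267882, -0.46115032,  0.21266242]), np.float64(0.0010559428350787802)) bend (array([ 0.60180618, -0.44121929,  0.18452559]), np.float64(0.000807064067389122))
[ 0.49237771 -0.4606345   0.213     ] [ 0.49905558 -0.45729624  0.199     ] [ 0.59505209 -0.44013792  0.199     ]
yaw 10.133975913210962
```

```bash
cat >> h.py <<'E'
from scipy.spatial.transform import Rotation as Ro
def go(gp,jaw=None,h=.159):
    """deltas (mm,rad) to put grasp point at gp, tool y at world angle jaw(deg)"""
    s=arm.observe();R=Ro.from_rotvec(s["ee_rot"]).as_matrix();p=np.array(s["position"])
    d=R.T@(np.array(gp)+[0,0,h]-p)*1000
    y=R[:,1];cur=np.degrees(np.arctan2(y[1],y[0]));tw=0 if jaw is None else -((jaw-cur+180)%360-180)
    print("delta",d.round(1),"twist",round(np.radians(tw),3),"jaw",round(cur,1),"tilt",(R[:2,2]).round(3))
def st():
    s=arm.observe();print("t",round(s["clock"],2),"tcp",np.round(s["position"],4),"F",np.round(s["force"],1),"w",round(s["width"]*91.8,1),"q",np.round(s["joints"],2))
E
python3 - <<'E'
from h import *
go([.544,-.2208,.26],10)
a=cv2.imread("pics/scene0.png");b=cv2.imread("pics/top0.png")
c=np.array([.5227,-.008]);ux=np.array([np.cos(np.radians(10)),np.sin(np.radians(10))]);uy=np.array([-ux[1],ux[0]])
for n,im in(("scene",a),("top",b)):
    q=[proj(n,[*(c+i*ux+j*uy),.005+.09+.047]) for i,j in((.0375,.095),(-.0375,.095),(-.0375,-.095),(.0375,-.095))]
    cv2.polylines(im,[np.int32(q)],True,(0,0,255),1)
cv2.imwrite("pics/body.png",cv2.hconcat([a[100:340,60:360],b[100:340,60:360]]))
E
```

```text
delta [-581.3 -707.2  -13.9] twist 1.151 jaw 76.0 tilt [-0.    -0.001]
```

View pics/body.png

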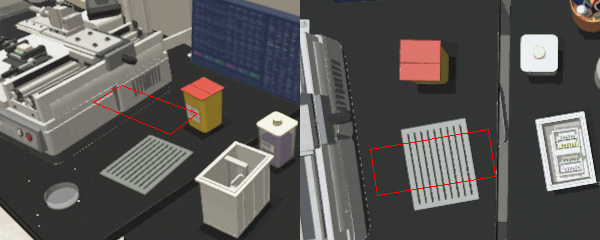

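Emit:
{"name": "move_arm", "arguments": {"steps": [[0, 0, -60, 0], [-30, -36, -90, 0.07], [-75, -92, -90, 0.15], [-115, -141, -90, 0.23], [-155, -189, -90, 0.31], [-195, -237, -90, 0.39], [-235, -286, -90, 0.47], [-275, -335, -90, 0.55], [-315, -384, -90, 0.63], [-355, -432, -90, 0.71], [-395, -481, -90, 0.79], [-435, -530, -90, 0.87], [-475, -578, -90, 0.95], [-515, -627, -80, 1.03], [-550, -670, -70, 1.1], [-575, -700, -60, 1.15], [-581, -707, -50, 1.15], [-581, -707, -50, 1.15], [-581, -707, -50, 1.15]], "grip": 32, "grip_force": 30}}

```text
clock: 2.48
position: [0.5437, -0.2191, 0.455]
ee_rot: [-2.015, -2.409, -0.001]
force: [0.1, 0.4, 0.5]
width: 0.347
```

Run:
```python
from h import *
st();go([.544,-.2208,.118],9.5)
cv2.imwrite("pics/s1.png",arm.get_image("scene")[:,:,::-1])
```

```text
t 2.48 tcp [ 0.5437 -0.2191  0.455 ] F [0.1 0.4 0.5] w 31.9 q [-0.29  0.41  0.84  1.64 -0.32  1.23  0.79]
delta [-1.90e+00 -1.00e-01  1.78e+02] twist 0.012 jaw 10.2 tilt [0.    0.001]
```

View pics/s1.png

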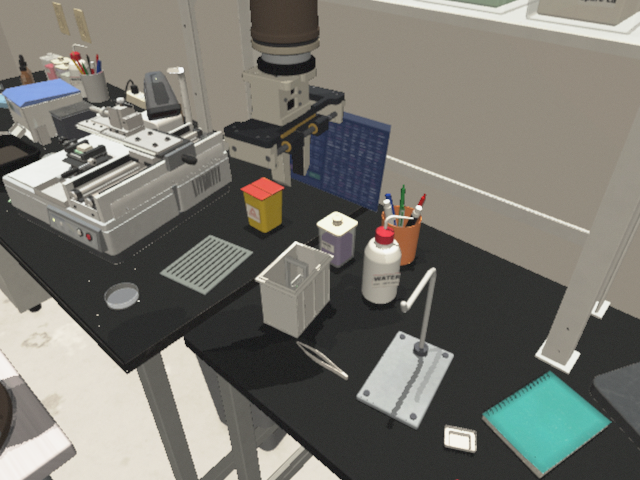

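The gripper hangs above the trough (fingers near (285,165)), with nothing in the way. Next I lower it on to the bar.

Emit:
{"name": "move_arm", "arguments": {"steps": [[-2, 0, 30, 0.01], [-2, 0, 75, 0.01], [-2, 0, 115, 0.01], [-2, 0, 140, 0.01], [-2, 0, 155, 0.01], [-2, 0, 168, 0.01], [-2, 0, 177, 0.01], [-2, 0, 177, 0.01], [-2, 0, 177, 0.01]]}}

```text
clock: 3.65
position: [0.5443, -0.2226, 0.2783]
ee_rot: [2.029, 2.397, 0.001]
force: [-0.1, 0.6, 0.8]
width: 0.349
```

Emit:
{"name": "move_arm", "arguments": {"steps": [[0, 0, 0, 0], [0, 0, 0, 0], [0, 0, 0, 0], [0, 0, 0, 0], [0, 0, 0, 0], [0, 0, 0, 0], [0, 0, 0, 0], [0, 0, 0, 0]], "grip": 0, "grip_force": 40}}

```text
clock: 4.65
position: [0.5442, -0.2224, 0.2778]
ee_rot: [2.03, 2.398, 0.0]
force: [0.3, -0.4, 0.0]
width: 0.104
```

Run:
```python
from h import *
st();cv2.imwrite("pics/s2.png",cv2.resize(arm.get_image("scene")[100:400,200:440,::-1],None,fx=2,fy=2))
```

```text
t 4.65 tcp [ 0.5442 -0.2224  0.2778] F [ 0.3 -0.4  0. ] w 9.6 q [-0.19  0.59  0.72  1.85 -0.49  0.89  0.93]
```

View pics/s2.png

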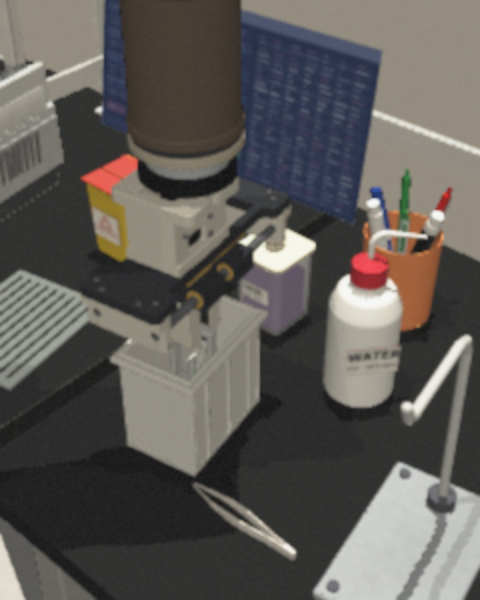

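The jaws stopped at about 10 mm, which is the bar's width. The picture shows the fingers in the trough mouth (190,340 in the crop). Next I lift straight up.

Emit:
{"name": "move_arm", "arguments": {"steps": [[0, 0, -8, 0], [0, 0, -20, 0], [0, 0, -35, 0], [0, 0, -50, 0], [0, 0, -65, 0], [0, 0, -80, 0], [0, 0, -95, 0], [0, 0, -110, 0], [0, 0, -125, 0], [0, 0, -138, 0], [0, 0, -145, 0], [0, 0, -145, 0], [0, 0, -145, 0]]}}

```text
clock: 6.32
position: [0.544, -0.2222, 0.4222]
ee_rot: [-2.029, -2.397, 0.0]
force: [0.1, 0.2, -3.2]
width: 0.102
```

Run:
```python
from h import *
st();go([.5227,-.008,.26],10.5)
cv2.imwrite("pics/s3.png",arm.get_image("scene")[:,:,::-1])
```

```text
t 6.33 tcp [ 0.544  -0.2222  0.4222] F [ 0.1  0.2 -3.2] w 9.4 q [-0.27  0.44  0.83  1.69 -0.35  1.17  0.81]
delta [214.8  14.4   3.3] twist -0.017 jaw 9.5 tilt [-0.001  0.   ]
```

View pics/s3.png

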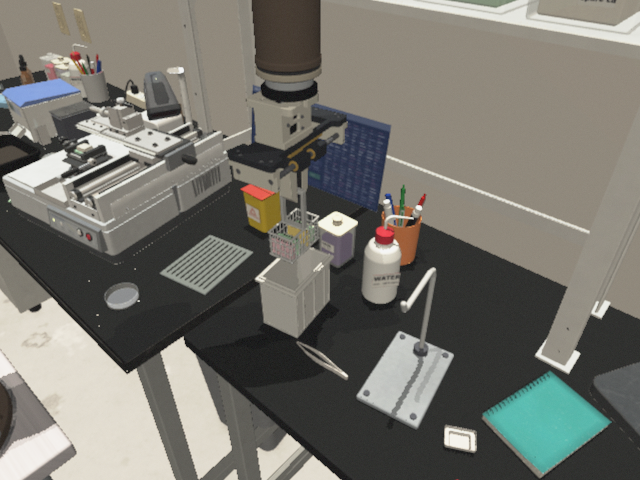

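The basket is lifted clear (basket at (295,235), trough rim below it) and hangs level. Now to the mat.

Emit:
{"name": "move_arm", "arguments": {"steps": [[8, 0, 0, 0], [25, 2, 0, 0], [50, 4, 0, 0], [80, 6, 0, -0.01], [110, 8, 0, -0.02], [140, 10, 0, -0.02], [168, 12, 0, -0.02], [190, 13, 0, -0.02], [207, 14, 0, -0.02], [215, 14, 0, -0.02], [215, 14, 0, -0.02], [215, 14, 30, -0.02], [215, 14, 60, -0.02], [215, 14, 90, -0.02], [215, 14, 110, -0.02], [215, 14, 122, -0.02], [215, 14, 130, -0.02], [215, 14, 130, -0.02], [215, 14, 130, -0.02]]}}

```text
clock: 8.75
position: [0.5227, -0.0081, 0.2933]
ee_rot: [2.005, 2.417, 0.001]
force: [-0.7, -0.5, -3.0]
width: 0.106
```

Run:
```python
from h import *
st()
cv2.imwrite("pics/s4.png",cv2.resize(arm.get_image("scene")[80:330,100:350,::-1],None,fx=2.4,fy=2.4))
```

```text
t 8.75 tcp [ 0.5227 -0.0081  0.2933] F [-0.7 -0.5 -3. ] w 9.7 q [-0.62  0.47  0.73  2.   -0.42  0.83  0.54]
```

View pics/s4.png

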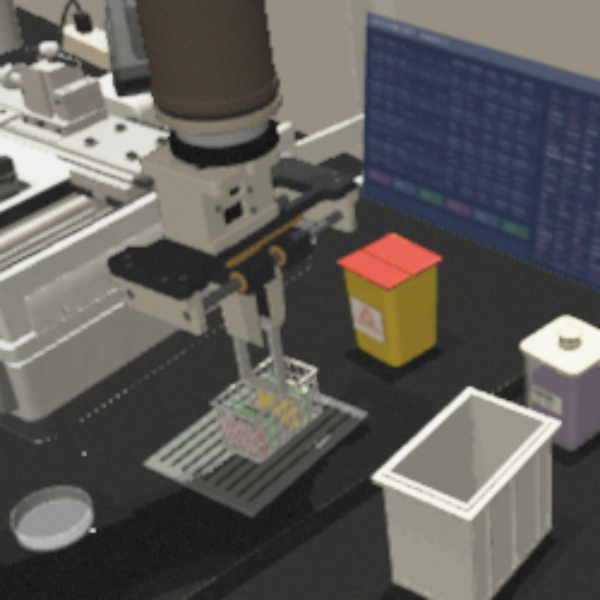

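The basket is over the mat (crop 270,410), just above it. I lower it gently until it touches.

Emit:
{"name": "move_arm", "arguments": {"steps": [[0, 0, 4, 0], [0, 0, 8, 0], [0, 0, 10, 0], [0, 0, 12, 0], [0, 0, 12, 0], [0, 0, 12, 0]]}}

```text
clock: 9.55
position: [0.5224, -0.008, 0.2808]
ee_rot: [2.006, 2.418, 0.0]
force: [-0.1, -0.1, -2.8]
width: 0.104
```

Emit:
{"name": "move_arm", "arguments": {"steps": [[0, 0, 1, 0], [0, 0, 2, 0], [0, 0, 2, 0], [0, 0, 2, 0]]}}

```text
clock: 10.05
position: [0.5225, -0.008, 0.2788]
ee_rot: [2.006, 2.418, 0.0]
force: [-0.1, -0.7, -1.9]
width: 0.102
```

Emit:
{"name": "move_arm", "arguments": {"steps": [[0, 0, 1, 0], [0, 0, 1, 0], [0, 0, 1, 0]]}}

```text
clock: 10.42
position: [0.5227, -0.0082, 0.2786]
ee_rot: [2.005, 2.418, 0.002]
force: [-2.7, 0.5, 10.2]
width: 0.103
```

Emit:
{"name": "move_arm", "arguments": {"steps": [[0, 0, 0, 0], [0, 0, 0, 0], [0, 0, 0, 0], [0, 0, 0, 0], [0, 0, 0, 0]], "grip": 34}}

```text
clock: 11.05
position: [0.5224, -0.008, 0.2777]
ee_rot: [-2.006, -2.418, 0.0]
force: [-0.3, -0.6, -0.1]
width: 0.37
```

Emit:
{"name": "move_arm", "arguments": {"steps": [[0, 0, -10, 0], [0, 0, -30, 0], [0, 0, -55, 0], [0, 0, -80, 0], [0, 0, -100, 0], [0, 0, -100, 0]]}}

```text
clock: 11.8
position: [0.5228, -0.0083, 0.3794]
ee_rot: [2.004, 2.417, 0.004]
force: [-0.0, 0.8, 0.5]
width: 0.373
```

Run:
```python
from h import *
st()
a=arm.get_image("scene")[:,:,::-1];b=arm.get_image("top")[:,:,::-1]
cv2.imwrite("pics/s5f.png",a);cv2.imwrite("pics/t5f.png",b)
cv2.imwrite("pics/s5.png",cv2.resize(a[180:310,150:270],None,fx=4.5,fy=4.5,interpolation=cv2.INTER_CUBIC))
cv2.imwrite("pics/t5.png",b)
```

```text
t 11.8 tcp [ 0.5228 -0.0083  0.3794] F [-0.   0.8  0.5] w 34.3 q [-0.7   0.36  0.81  1.9  -0.31  1.01  0.44]
```

View pics/s5.png

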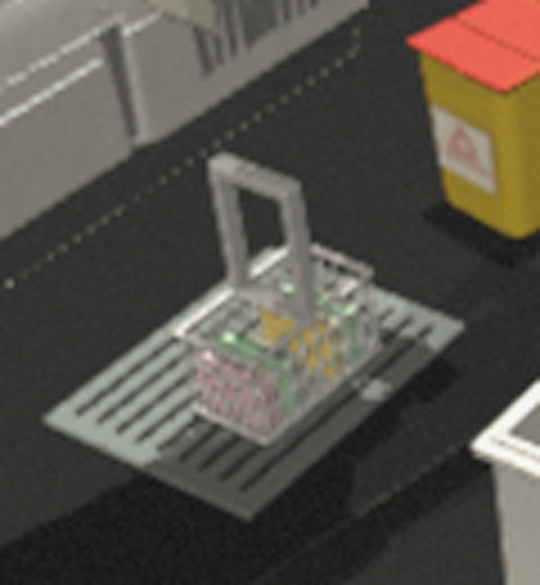

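View pics/t5.png

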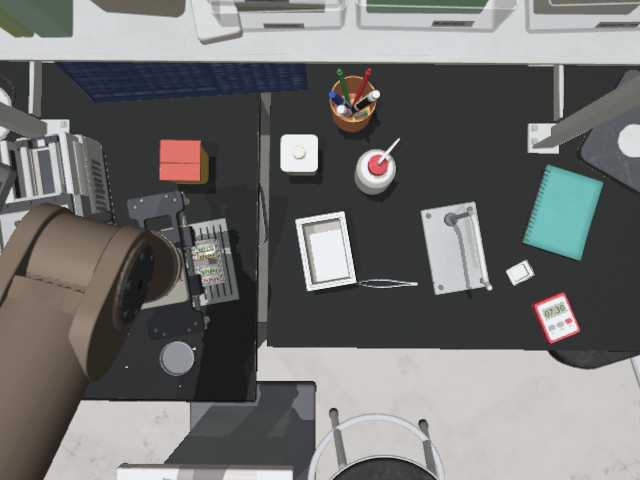

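The basket stands upright and free on the mat (bar near crop (256,170); the opening is visible). I check the bar position.

Run:
```python
from h import *
for u,v in((256,170),(218,158),(295,185)): print(onz("scene",u/4.5+150-.4,v/4.5+180-.4,.1205).round(4))
go([.5225,-.0065,.2204],-79.7)
```

```text
[ 0.5234 -0.0079  0.1205]
[0.5183 0.0113 0.1205]
[ 0.5273 -0.0289  0.1205]
delta [ 1.3  0.6 -1.8] twist 1.577 jaw 10.7 tilt [0. 0.]
```

Emit:
{"name": "move_arm", "arguments": {"steps": [[0, 0, 0, 0.15], [0, 0, 0, 0.3], [0, 0, 0, 0.46], [0, 0, 0, 0.62], [0, 0, 0, 0.78], [0, 0, 0, 0.94], [0, 0, 0, 1.1], [0, 0, 0, 1.26], [0, 0, 0, 1.42], [0, 0, 0, 1.52], [0, 0, 0, 1.57], [0, 0, 0, 1.57], [0, 0, 0, 1.57]], "grip": 72}}

```text
clock: 13.52
position: [0.5223, -0.008, 0.3773]
ee_rot: [3.128, 0.294, -0.001]
force: [-0.7, -0.2, -1.2]
width: 0.784
```

Run:
```python
from h import *
st();go([.5227,-.0075,.097],-79.5)
```

```text
t 13.53 tcp [ 0.5223 -0.008   0.3773] F [-0.7 -0.2 -1.2] w 71.9 q [-0.93  0.53  1.24  1.92 -0.57  1.11 -0.84]
delta [  0.6  -0.4 121.3] twist 0.005 jaw -79.2 tilt [-0.001 -0.   ]
```

Emit:
{"name": "move_arm", "arguments": {"steps": [[0, 0, 15, 0], [0, 0, 40, 0], [0, 0, 65, 0], [0, 0, 85, 0], [0, 0, 100, 0], [0, 0, 112, 0], [0, 0, 121, 0], [0, 0, 121, 0], [0, 0, 121, 0]]}}

```text
clock: 14.65
position: [0.5226, -0.0081, 0.2571]
ee_rot: [3.128, 0.293, 0.001]
force: [0.3, 1.0, 1.1]
width: 0.784
```

Run:
```python
from h import *
st()
a=arm.get_image("scene")[:,:,::-1]
cv2.imwrite("pics/s6.png",cv2.resize(a[150:310,130:290],None,fx=3.7,fy=3.7,interpolation=cv2.INTER_CUBIC))
```

```text
t 14.65 tcp [ 0.5226 -0.0081  0.2571] F [0.3 1.  1.1] w 72.0 q [-0.79  0.67  1.05  2.04 -0.76  0.89 -0.69]
```

View pics/s6.png

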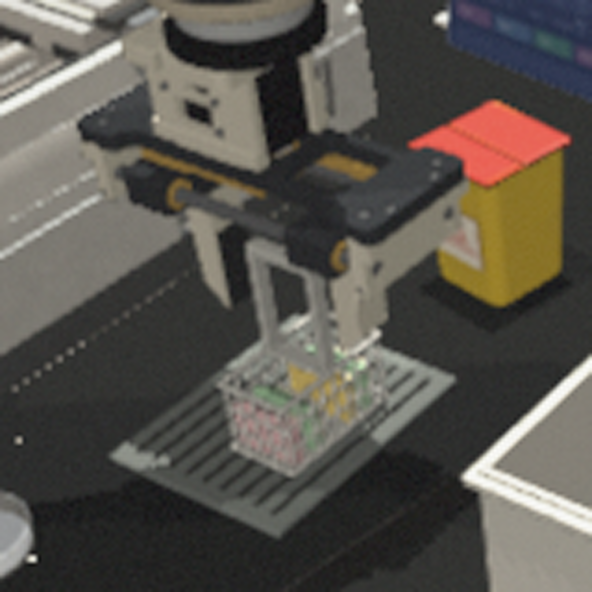

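The fingers straddle the handle legs (crop: left finger at (215,270), right at (360,310)). Close on the legs.

Emit:
{"name": "move_arm", "arguments": {"steps": [[0, 0, 0, 0], [0, 0, 0, 0], [0, 0, 0, 0], [0, 0, 0, 0], [0, 0, 0, 0], [0, 0, 0, 0], [0, 0, 0, 0]], "grip": 30, "grip_force": 45}}

```text
clock: 15.58
position: [0.5224, -0.0079, 0.2567]
ee_rot: [-3.128, -0.293, 0.0]
force: [-1.3, 2.0, 1.3]
width: 0.473
```

Emit:
{"name": "move_arm", "arguments": {"steps": [[0, 0, -5, 0], [0, 0, -15, 0], [0, 0, -30, 0], [0, 0, -50, 0], [0, 0, -75, 0], [0, 0, -100, 0], [0, 0, -125, 0], [0, 0, -140, 0], [0, 0, -150, 0], [0, 0, -150, 0], [0, 0, -150, 0]]}}

```text
clock: 16.95
position: [0.5222, -0.0078, 0.4061]
ee_rot: [-3.128, -0.293, 0.002]
force: [0.4, -0.3, -3.5]
width: 0.476
```

Run:
```python
from h import *
st()
a=arm.get_image("scene")[:,:,::-1]
cv2.imwrite("pics/s7.png",cv2.resize(a[80:300,130:330],None,fx=2.7,fy=2.7,interpolation=cv2.INTER_CUBIC))
c,s=np.cos(np.radians(10)),np.sin(np.radians(10))
for x in(-.10,-.06,0): print(x);go([.515+x*c,-.456+x*s,.247],-80)
```

```text
t 16.95 tcp [ 0.5222 -0.0078  0.4061] F [ 0.4 -0.3 -3.5] w 43.7 q [-0.95  0.49  1.25  1.88 -0.51  1.15 -0.9 ]
-0.1
delta [-1.902e+02  4.378e+02  2.000e-01] twist 0.012 jaw -79.3 tilt [-0.001 -0.   ]
-0.06
delta [-1.502e+02  4.383e+02  2.000e-01] twist 0.012 jaw -79.3 tilt [-0.001 -0.   ]
0
delta [-9.02e+01  4.39e+02  1.00e-01] twist 0.012 jaw -79.3 tilt [-0.001 -0.   ]
```

View pics/s7.png

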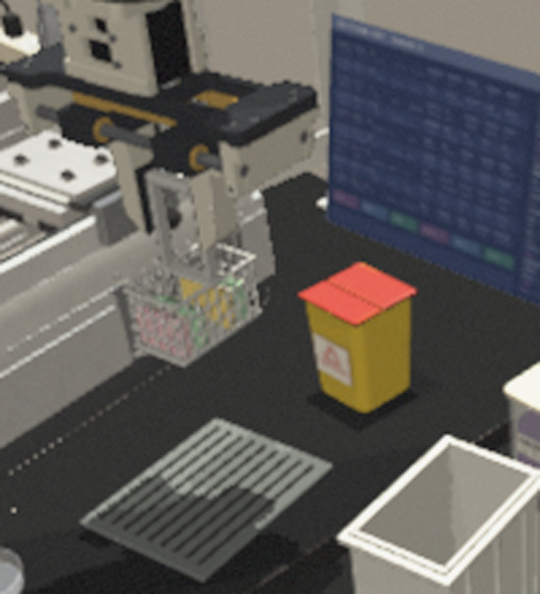

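The basket is gripped by its legs (43.7 mm), upright and clear of the mat. Now I carry it to the front of the hook.

Emit:
{"name": "move_arm", "arguments": {"steps": [[-10, 10, 0, 0], [-30, 30, 0, 0], [-55, 58, 0, 0], [-80, 93, 0, 0], [-105, 130, 0, 0], [-128, 168, 0, 0], [-148, 208, 0, 0], [-165, 248, 0, 0], [-178, 290, 0, 0], [-187, 330, 0, 0.01], [-190, 368, 0, 0.01], [-190, 400, 0, 0.01], [-190, 422, 0, 0.01], [-190, 434, 0, 0.01], [-190, 438, 0, 0.01], [-190, 438, 0, 0.01], [-190, 438, 0, 0.01], [-190, 438, 0, 0.01]]}}

```text
clock: 19.25
position: [0.4172, -0.4731, 0.4068]
ee_rot: [-3.129, -0.278, -0.0]
force: [0.9, -0.3, -2.5]
width: 0.474
```

Run:
```python
from h import *
st()
a=arm.get_image("scene")[:,:,::-1];b=arm.get_image("top")[:,:,::-1]
cv2.imwrite("pics/s8.png",a);cv2.imwrite("pics/t8.png",b)
c,s=np.cos(np.radians(10)),np.sin(np.radians(10))
for x in(-.10,0): print(x);go([.515+x*c,-.456+x*s,.212],-80)
```

```text
t 19.25 tcp [ 0.4172 -0.4731  0.4068] F [ 0.9 -0.3 -2.5] w 43.5 q [ 0.15  0.6   1.01  1.61 -0.53  1.24 -0.13]
-0.1
delta [-0.7 -0.  35.8] twist 0.003 jaw -79.8 tilt [0. 0.]
0
delta [99.3  0.2 35.8] twist 0.003 jaw -79.8 tilt [0. 0.]
```

View pics/s8.png

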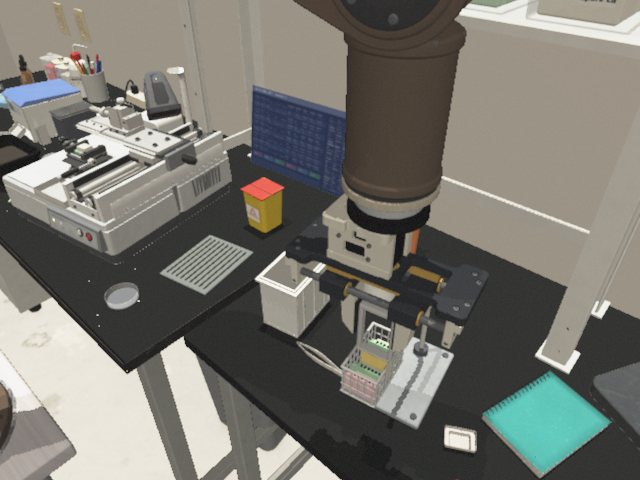

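View pics/t8.png

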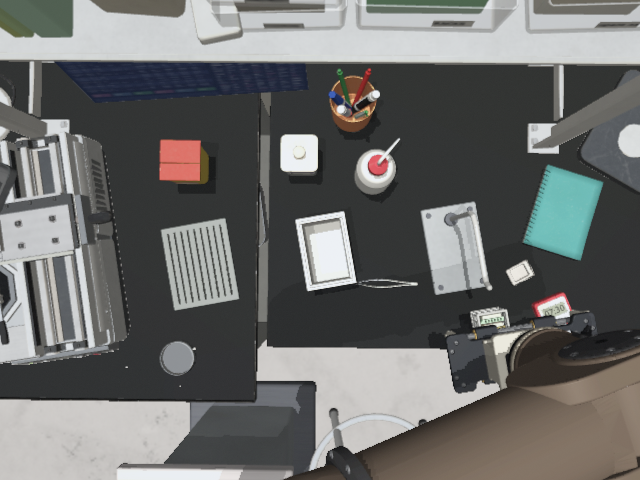

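The basket is in front of the hook: in the top view the basket's front end is at about (489,318) and the hook tip at (489,287). I check the lateral alignment more closely.

Run:
```python
from h import *
b=cv2.imread("pics/t8.png")
cv2.imwrite("pics/t8z.png",cv2.resize(b[270:345,440:540],None,fx=7,fy=7,interpolation=cv2.INTER_CUBIC))
R=Ro.from_rotvec(arm.observe()["ee_rot"]).as_matrix();p=np.array(arm.observe()["position"])
for x,y in((.04,.023),(.04,-.023)): print(proj("top",p+R[:,0]*x+R[:,1]*y-[0,0,.159+.092-.048]))
```

```text
[506.72589378 308.38904367]
[476.0652144  313.55542802]
```

View pics/t8z.png

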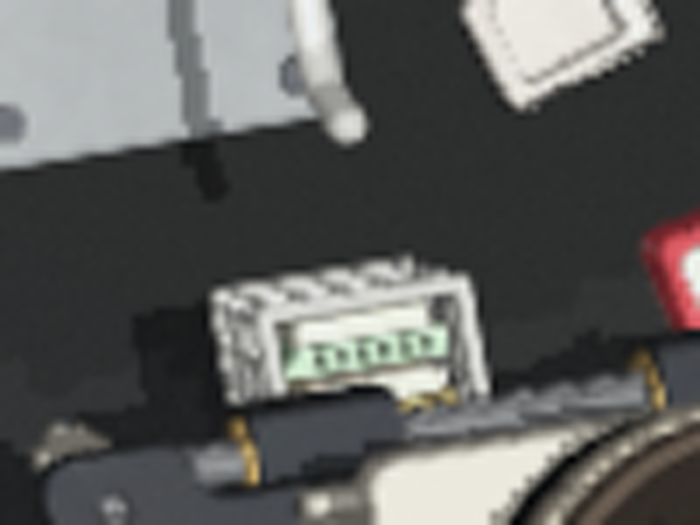

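Alignment agrees with the prediction to about 1 mm. Lower 36 mm, then go 100 mm over the tip.

Emit:
{"name": "move_arm", "arguments": {"steps": [[0, 0, 10, 0], [0, 0, 25, 0], [0, 0, 34, 0], [0, 0, 36, 0], [5, 0, 36, 0], [15, 0, 36, 0], [25, 0, 36, 0], [35, 0, 36, 0], [45, 0, 36, 0], [50, 0, 36, 0], [50, 0, 36, 0], [50, 0, 36, 0]]}}

```text
clock: 20.85
position: [0.4658, -0.4651, 0.3708]
ee_rot: [3.129, 0.276, -0.0]
force: [0.4, -1.1, -2.7]
width: 0.474
```

Run:
```python
from h import *
st()
a=arm.get_image("scene")[:,:,::-1];b=arm.get_image("top")[:,:,::-1]
cv2.imwrite("pics/s9.png",cv2.hconcat([cv2.resize(a[230:430,320:500],(540,600)),cv2.resize(b[240:360,430:480],(250,600))]))
```

```text
t 20.85 tcp [ 0.4658 -0.4651  0.3708] F [ 0.4 -1.1 -2.7] w 43.5 q [ 0.13  0.67  0.97  1.58 -0.59  1.21 -0.18]
```

View pics/s9.png

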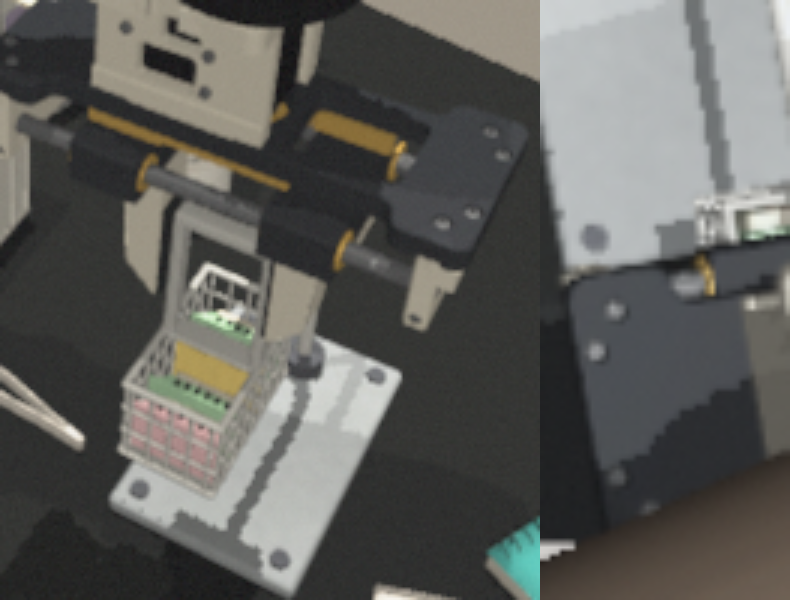

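Run:
```python
from h import *
a=arm.get_image("scene")[:,:,::-1]
cv2.imwrite("pics/s10.png",cv2.resize(a[290:350,370:430],None,fx=9,fy=9,interpolation=cv2.INTER_CUBIC))
R=Ro.from_rotvec(arm.observe()["ee_rot"]).as_matrix();p=np.array(arm.observe()["position"])
f=lambda P:((proj("scene",P)-[370,290])*9+4).round(0)
print("tip",f([.4927,-.4612,.213]),"arm",f([.515,-.456,.195]))
for y in(-.017,.017):
  for z in (.108,.048): print(y,z,f(p+R[:,1]*y-[0,0,.251-z]))
```

```text
tip [301. 128.] arm [347. 119.]
-0.017 0.108 [103. 121.]
-0.017 0.048 [ 74. 429.]
0.017 0.108 [340. 218.]
0.017 0.048 [296. 527.]
```

View pics/s10.png

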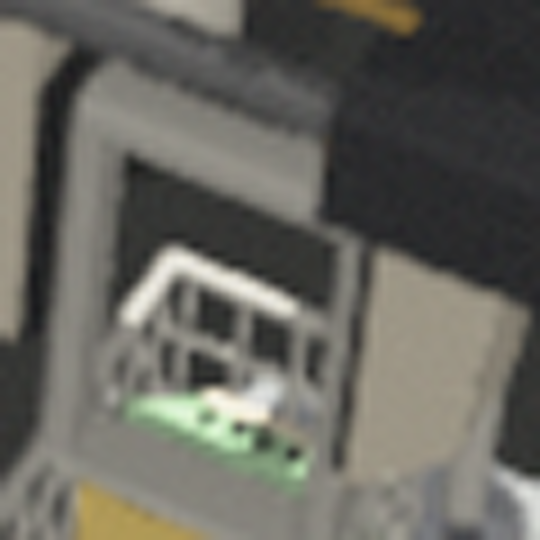

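Run:
```python
from h import *
R=Ro.from_rotvec(arm.observe()["ee_rot"]).as_matrix();p=np.array(arm.observe()["position"])
f=lambda P:((proj("scene",P)-[370,290])*9+4).round(0)
for x in(-.005,.005):
 for y in(-.022,-.017,.017):
  for z in (.115,.108): print(x,y,z,f(p+R[:,0]*x+R[:,1]*y-[0,0,.251-z]))
```

```text
-0.005 -0.022 0.115 [56. 92.]
-0.005 -0.022 0.108 [ 52. 130.]
-0.005 -0.017 0.115 [ 90. 106.]
-0.005 -0.017 0.108 [ 86. 144.]
-0.005 0.017 0.115 [329. 204.]
-0.005 0.017 0.108 [324. 242.]
0.005 -0.022 0.115 [89. 47.]
0.005 -0.022 0.108 [86. 85.]
0.005 -0.017 0.115 [123.  61.]
0.005 -0.017 0.108 [120.  99.]
0.005 0.017 0.115 [361. 156.]
0.005 0.017 0.108 [355. 194.]
```

The handle's opening is where predicted: the inner corners match to about 1–2 mm in height, so the bar underside is about 11 mm above the tip. Go on to the seat.

Emit:
{"name": "move_arm", "arguments": {"steps": [[4, 0, 0, 0], [10, 0, 0, 0], [17, 0, 0, 0], [24, 0, 0, 0], [30, 0, 0, 0], [30, 0, 0, 0]]}}

```text
clock: 21.75
position: [0.4965, -0.4593, 0.3705]
ee_rot: [-3.129, -0.279, 0.0]
force: [-0.5, -0.4, -2.6]
width: 0.478
```

Emit:
{"name": "move_arm", "arguments": {"steps": [[6, 0, 0, 0], [12, 0, 0, 0], [18, 0, 0, 0], [20, 0, 0, 0], [20, 0, 0, 0]]}}

```text
clock: 22.38
position: [0.5156, -0.4561, 0.3706]
ee_rot: [3.129, 0.277, -0.0]
force: [0.4, 0.0, -3.5]
width: 0.478
```

Run:
```python
from h import *
st();go([.515,-.456,.183],-80)
a=arm.get_image("scene")[:,:,::-1]
cv2.imwrite("pics/s11.png",cv2.resize(a[240:400,330:480],None,fx=3.7,fy=3.7,interpolation=cv2.INTER_CUBIC))
```

```text
t 22.38 tcp [ 0.5156 -0.4561  0.3706] F [ 0.4  0.  -3.5] w 43.9 q [ 0.11  0.72  0.96  1.49 -0.61  1.25 -0.24]
delta [-0.5 -0.2 28.6] twist 0.002 jaw -79.9 tilt [-0. -0.]
```

View pics/s11.png

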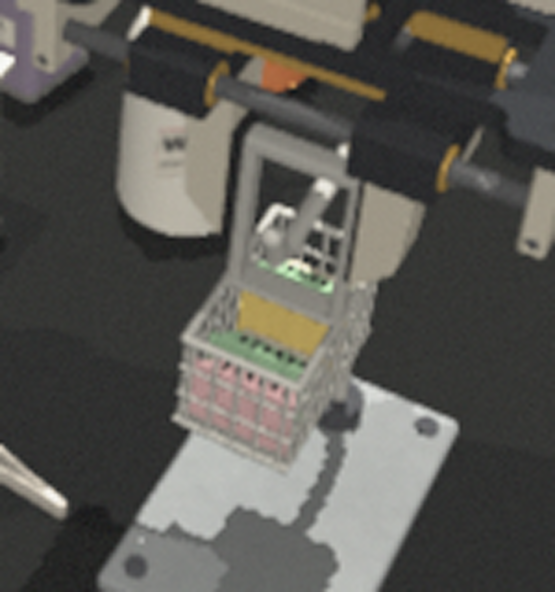

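The hook passes through the opening, in the crop from its tip at (270,235) back to (325,185). Lower on to the arm.

Emit:
{"name": "move_arm", "arguments": {"steps": [[0, 0, 5, 0], [0, 0, 11, 0], [0, 0, 17, 0], [0, 0, 22, 0], [0, 0, 24, 0], [0, 0, 25, 0], [0, 0, 25, 0]]}}

```text
clock: 23.3
position: [0.5155, -0.4561, 0.3458]
ee_rot: [3.129, 0.277, 0.0]
force: [-0.1, -0.1, -3.1]
width: 0.477
```

Emit:
{"name": "move_arm", "arguments": {"steps": [[0, 0, 1, 0], [0, 0, 2, 0], [0, 0, 2, 0], [0, 0, 2, 0]]}}

```text
clock: 23.8
position: [0.5155, -0.4561, 0.3437]
ee_rot: [3.129, 0.277, 0.0]
force: [-0.5, -1.1, -2.6]
width: 0.481
```

Emit:
{"name": "move_arm", "arguments": {"steps": [[0, 0, 1, 0], [0, 0, 2, 0], [0, 0, 2, 0], [0, 0, 2, 0]]}}

```text
clock: 24.3
position: [0.5155, -0.4561, 0.3419]
ee_rot: [3.129, 0.277, 0.0]
force: [-0.5, 0.6, 1.7]
width: 0.476
```

Run:
```python
from h import *
st()
a=arm.get_image("scene")[:,:,::-1]
cv2.imwrite("pics/s12.png",cv2.resize(a[260:360,370:470],None,fx=5.5,fy=5.5,interpolation=cv2.INTER_CUBIC))
```

```text
t 24.3 tcp [ 0.5155 -0.4561  0.3419] F [-0.5  0.6  1.7] w 43.7 q [ 0.12  0.75  0.94  1.53 -0.63  1.2  -0.22]
```

View pics/s12.png

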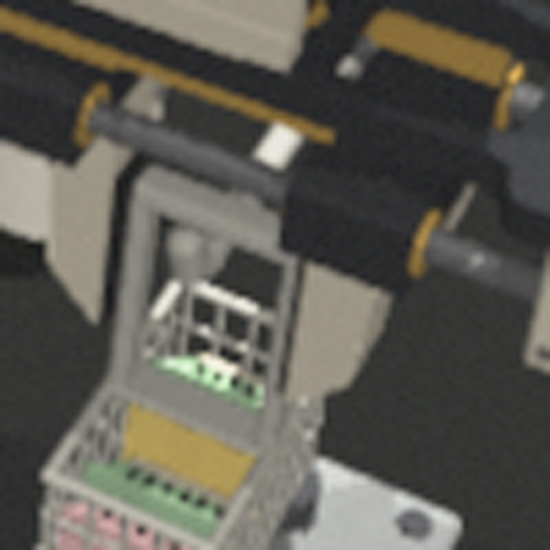

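The force rose from about −3 N to +1.7 N, so the bar rests on the hook's arm (tip end at (195,245) under the bar). Release.

Emit:
{"name": "move_arm", "arguments": {"steps": [[0, 0, 0, 0], [0, 0, 0, 0], [0, 0, 0, 0], [0, 0, 0, 0], [0, 0, 0, 0], [0, 0, 0, 0]], "grip": 72}}

```text
clock: 25.1
position: [0.5155, -0.4561, 0.3417]
ee_rot: [-3.129, -0.277, 0.0]
force: [-0.4, 0.6, 0.6]
width: 0.783
```

Run:
```python
from h import *
st()
a=arm.get_image("scene")[:,:,::-1]
cv2.imwrite("pics/s13.png",cv2.resize(a[260:360,370:470],None,fx=5.5,fy=5.5,interpolation=cv2.INTER_CUBIC))
```

```text
t 25.1 tcp [ 0.5155 -0.4561  0.3417] F [-0.4  0.6  0.6] w 71.8 q [ 0.12  0.75  0.94  1.53 -0.63  1.2  -0.22]
```

View pics/s13.png

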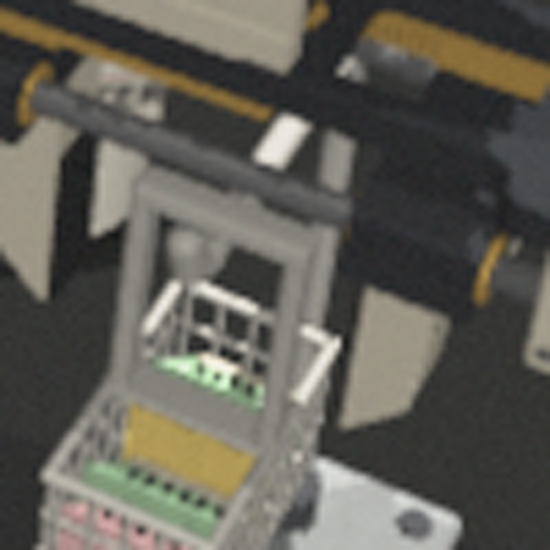

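The basket stayed put and the fingers are clear on both sides. Retreat straight up.

Emit:
{"name": "move_arm", "arguments": {"steps": [[0, 0, -5, 0], [0, 0, -15, 0], [0, 0, -30, 0], [0, 0, -50, 0], [0, 0, -75, 0], [0, 0, -100, 0], [0, 0, -120, 0], [-30, 0, -130, 0], [-70, 0, -130, 0], [-110, 0, -130, 0], [-130, 0, -130, 0], [-130, 0, -130, 0], [-130, 0, -130, 0]]}}

```text
clock: 26.78
position: [0.3892, -0.4784, 0.4716]
ee_rot: [-3.129, -0.281, -0.001]
force: [0.5, 0.5, 0.3]
width: 0.786
```

Emit:
{"name": "move_arm", "arguments": {"steps": [[0, 0, 0, 0], [0, 0, 0, 0], [0, 0, 0, 0], [0, 0, 0, 0], [0, 0, 0, 0], [0, 0, 0, 0], [0, 0, 0, 0], [0, 0, 0, 0]]}}

```text
clock: 27.78
position: [0.3874, -0.4789, 0.4717]
ee_rot: [-3.129, -0.277, -0.0]
force: [-0.2, -0.1, 0.5]
width: 0.789
```

Run:
```python
from h import *
st()
a=arm.get_image("scene")[:,:,::-1];b=arm.get_image("top")[:,:,::-1]
cv2.imwrite("pics/s14.png",a);cv2.imwrite("pics/t14.png",b)
```

```text
t 27.77 tcp [ 0.3874 -0.4789  0.4717] F [-0.2 -0.1  0.5] w 72.4 q [ 0.15  0.52  1.05  1.55 -0.46  1.34 -0.14]
```

View pics/s14.png

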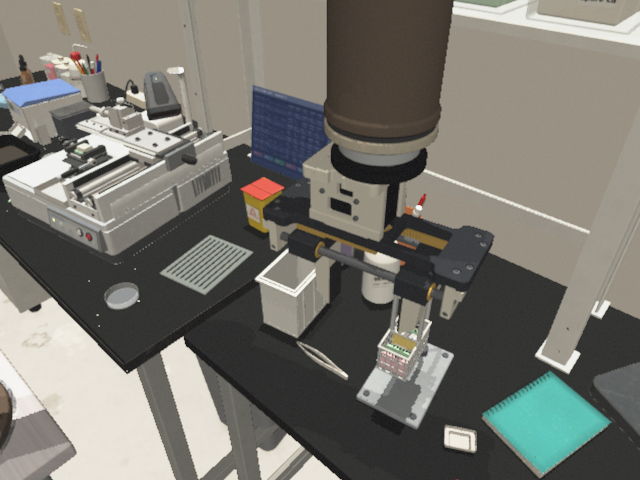

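View pics/t14.png

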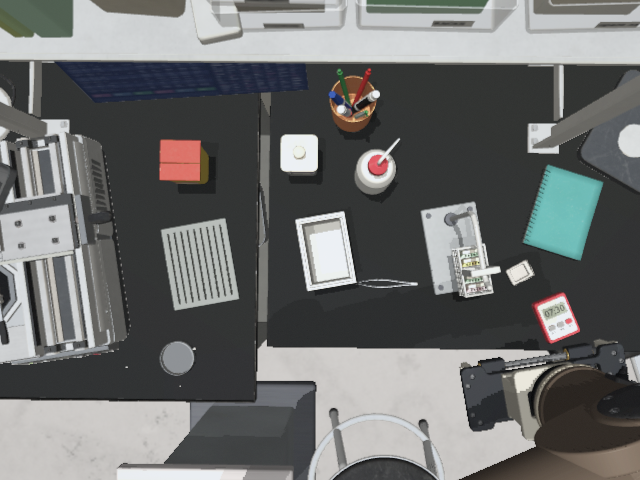

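Run:
```python
from h import *
print(proj("top",[.515,-.456,.206]),proj("top",[.515,-.456,.139]),proj("top",[.515,-.456,.091]))
b=arm.get_image("top")[:,:,::-1];b0=cv2.imread("pics/t14.png");b00=cv2.imread("pics/top0.png")
print("motion",(np.abs(b[225:310,415:515].astype(int)-b0[225:310,415:515]).max(2)>40).sum())
d=(np.abs(b.astype(int)-b00).max(2)>40);print("bottle/forceps diff",d[130:200,350:405].sum(),d[275:295,358:418].sum())
cv2.imwrite("pics/t15.png",cv2.resize(b[220:310,415:515],None,fx=6,fy=6,interpolation=cv2.INTER_CUBIC))
```

```text
[484.89126597 271.40503646] [474.58988499 270.29031173] [468.038768   269.58140754]
motion 0
bottle/forceps diff 0 0
```

View pics/t15.png

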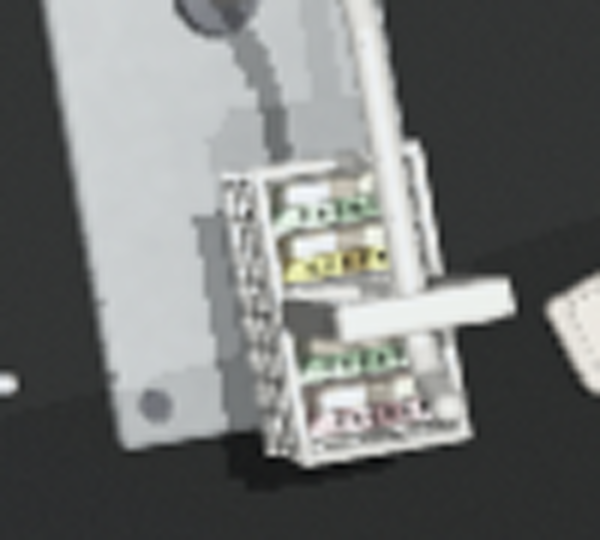

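The bar lies across the hook's arm at pixel (486,271) and the box rim is centred at (476,271). Predictions for an upright hang at the seat were (485,271) and (475,270). Nothing is moving.

Run:
```python
from h import *
print(arm.sign_off())
```

```text
the job is handed in; nothing more can be done
None
```

The basket now hangs freely by its handle on the hook, and the job is handed in. It took about 28 s of the 69 s.

- **Moves:** I took the basket by its top bar, lifted it out of the trough, stood it upright on the drip mat and let go. I then gripped it by the outsides of the handle legs, passed the handle over the hook tip and lowered it. When I lowered it, the vertical force changed from about −3 to +1.7 N, so the hook had taken the weight. Then I opened the gripper and backed off.
- **Hanging check:** in the last top view the bar and the basket rim are within about 1–2 pixels (roughly 2 mm) of where they should be for an upright basket on the seat. Two pictures in a row showed no movement, and the gripper is well clear.
- **Bystanders:** the wash bottle and forceps areas look the same as in the first picture, with no changed pixels.
- **Forces:** the highest reading I saw was about 10 N, when the basket touched the mat.
- **Disagreement:** before the regrasp, the basket's turn as measured from the scene picture (12.6°) differed from the gripper's (10.7°). I put this down to pixel noise and used about 10.5°. The grip on the legs closed cleanly at about 43.5 mm. No other check failed.

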